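# Snap the extension post into the instrument stand

### The job

Take the square extension post out of its parking block, hold its spring button pressed flush and slide the post down into the upright tube of the stand, button on the window side. Then push the post gently further down until the button pops out through the window, and let go; do not force the post where it stops, and leave the glassware around the work undisturbed.

Things in the scene. Friction and masses are not known exactly. Their poses are not given: they have to be found in the camera images.
- post: Extension post, bare aluminium, black foot and cap: square bar 20 x 20 mm, 114 mm long, about 0.13 kg, with a steel spring button on its -x face. It stands upright, a little loose, in the well of the parking block at the start. Origin: centre of its underside (foot), z up along the post. The lowest 8 mm are black; the bottom edge has a 1.2 mm chamfer.
- button_face (a point): Centre of the outer face of the post's spring button: 10 mm wide (y), 34 mm tall, 40 to 74 mm above the foot, 4 mm proud of the -x face when free. Square edges: it cannot ride in over the tube's rim, it must be squeezed flush, e.g. between a finger on it and one on the opposite face. It moves straight in without tipping: squeezing its upper part takes the lower part in too.
- spring_button (a joint): Travel of the button into the post, m: 0 = fully out, 0.004 = flush with the post's face, 0.0045 = end of travel. The spring takes 1.2 N at first and 2.4 N flush. Once its lower end is in the tube the wall keeps it in (0.0015 to 0.004): let go, the post stays put there until pushed, about 3 to 6 N (more if it binds). In the window it springs back to 0.
- stand: Instrument stand, fixed to the table: dark steel foot plate 76 x 76 x 8 mm with an upright white square tube, 30 mm outside, 22 mm square bore (1 mm play each side of the post), 4 mm walls, no lead-in chamfer, bore floor 108 mm below the mouth. Origin: centre of its underside, z up. Its -x wall (the button's side) has a bare steel plate with a window 13 mm wide and 36 mm tall.
- mouth (a point): Centre of the tube's open top, 116 mm above the table. The window plate was clamped at any height: the window's upper edge lies 14 to 28 mm below the mouth, so the button pops out with the post's foot 88 to 102 mm below the mouth (its top 26 to 12 mm above it), to be found by feel. About 2 mm further the button's lower end meets the window's lower edge: a firm stop.
- parking_block: Black block 62 x 62 x 32 mm, fixed to the table, with a square well 24 mm wide and 25 mm deep in its top, in which the post stands at the start. Origin: centre of its underside.
- beaker_100: Clear glass beaker, 55 mm across, 68 mm tall, behind the work: leave alone. Origin at the centre of its underside.
- vial_0: Glass vial with black cap, 22 mm across, 52 mm tall, beyond the work: leave alone. Origin at the centre of its underside.
- vial_1: Glass vial with black cap, 22 mm across, 52 mm tall, near the table's front edge: leave alone. Origin at the centre of its underside.
- dish_lid: Clear round dish lid, 61 mm across, 8 mm high, lying on the table between the stand and the parking block: leave alone. Origin at the centre of its underside.
Mind the look-alikes: they are no part of the job. Of the things like the post, leave any that is turquoise or yellow; of the rest the larger one is meant.

How it is judged:
By the outcome, as a careful person would: the job done as asked, in the order asked, and still so for the second after the job is handed in, with the robot touching nothing.
It also fails if it takes over 72 s, if anything falls off the work surface, if the arm or the gripper's body presses on something with over 40 N, if the wrist force passes 120 N, or if a joint passes its speed limit or range.

### The arm

A 6-joint arm with a two-finger parallel gripper is mounted at the origin on a cart in front of the work surface, level with it; the furniture and walls round the work are solid. World frame = base frame: x ahead of the robot, y to its left, z up, the work surface at z = 0. Lengths are in m, angles in rad, forces in N, time in s.
With the tool pointing down it reaches from about 0.325 to 0.925 m from the base axis. Payload 3.1 kg.
Tool frame: the origin (TCP) lies at the very end of the fingers, on their centre line; the grasp point (between the pads) lies 19 mm behind it; z points along the fingers, y is the line along which they close (so a half turn about z gives the same grasp; the last joint's range is limited). The gripper opens to 85 mm and grips with 20 to 120 N. Pads are 22 mm wide; open, the fingers measure 114 mm over their backs; the gripper's body (76 mm by 85 mm) begins 54 mm behind the grasp point. The pads swing forward as they close: fully open they stand 13 mm farther back than shut.
Start: joints at [1.055, 0.217, 1.613, -0, 1.311, -0.112], TCP at [0.246, 0.575, 0.2] pointing down, gripper open.
Joint ranges: [-2.75, 2.75], [-0.78, 2.1], [0.31, 2.55], [-1.13, 4.27], [0.13, 2.63], [-2.58, 2.58]. Speed limits (rad/s): [2.79, 2.79, 3.14, 3.14, 3.14, 3.14].

### API

Orientations are given as [roll, pitch, yaw] about the fixed x, y, z axes, in that order (R = Rz(yaw) Ry(pitch) Rx(roll)).
In Python, from plant import env gives the robot as it stands. The module is installed in compiled form; this text tells all that it offers.
- The arm moves only by the shell command python3 -m inch 'ROWS' [FORCE]. ROWS is JSON, a list of rows, each a list of 7 numbers: the turn, a rotation vector about the tool's x, y, z in degrees, then the shift along the tool's x, y, z in cm, then the opening, from 0 (shut) to 1 (fully open). A call has 1 to 12 rows; each row is the pose to reach, as a shift and turn from the pose commanded when the call began, along the tool's axes at that moment; what a row does not reach only later rows make up. A row lasts 1/12 s, in which the tool goes at most 41.7 mm and 7.16 degrees, less where a joint would pass 70% of its speed; a pose out of reach is approached as far as the arm can. A call with a gripper value outside its range is refused whole. The fingers move at their own pace and stop on an object; FORCE is the grip in N (left out, the last holds). Time passes only in rows, so rows that repeat a pose let the fingers close. It gives the time, the measured TCP pose, the force, the opening and the grip force at its end, in the units of the state.
- env.read_state(): the state, without advancing time (a new reading comes with each control period).
- env.get_image(name): name is "scene" or "top" or "wrist"; returns (picture, depth): 384x512x3 uint8, blue, green, red; 384x512 float32, m along the optical axis (not along the pixel's ray), 0 where there is no reading.
- env.get_calibration(name): a dict with "camera_matrix" (3x3 intrinsics, pixels), "R" (3x3) and "t" (3): a world point X has camera coordinates R X + t. Camera axes: x right, y down, z forward; pixel columns grow to the right and rows downward; lengths in m; the calibration is good to about 2 mm. A picture is of the moment at which its call begins: read the wrist's pose just before it. get_calibration takes no time and is no camera call; for the wrist camera it gives the pose at the moment of the call.
- env.job_done(): hands the job in; it is judged then, once.
The state is a dict: "t": time; "qpos": joint angles; "joint_velocities": joint speeds; "joint_torque": joint torques, N m; "eef_pos": TCP position; "ee_rot": TCP orientation; "ft_force": force on the tool from outside, world axes, zero at the start; "torque": the same for the moment, N m; "opening": opening from 0.0 (shut) to 1.0 (fully open); "finger_force": force on a finger pad.
Only numpy, scipy, OpenCV 4.12 (cv2) and the standard library are available. Lean on these libraries where they do the work, as an engineer would, in place of code of your own. Each camera call takes 0.05 s, during which the arm holds its last target. There are 200 camera calls.

## Working session

There is one attempt and no reset: what is moved stays moved. The work goes in short steps, Python scripts to look and compute and a shell command to move; the robot and the scene stay as the last step left them, time stands still between calls to the robot, and variables do not carry over. Pictures are saved under pics/ and viewed, at most 10 in all, crops included, and the job is handed in when it is done.

```bash
mkdir -p pics; python3 - <<'E'
from plant import env
import cv2,numpy as np
s=env.read_state();print({k:np.round(v,3).tolist() for k,v in s.items()})
for n in("scene","top"):
    im,d=env.get_image(n);cv2.imwrite(f"pics/{n}.png",im);np.savez(f"{n}.npz",im=im,d=d,**env.get_calibration(n))
E
```

```text
{'t': 0.0, 'qpos': [1.055, 0.218, 1.615, -0.0, 1.311, -0.112], 'joint_velocities': [-0.001, -0.001, 0.0, -0.0, 0.001, 0.001], 'joint_torque': [-0.002, -39.684, -30.385, -0.0, 0.01, 0.0], 'eef_pos': [0.245, 0.574, 0.198], 'ee_rot': [-3.139, -0.0, 2.738], 'ft_force': [0.327, 0.005, 0.43], 'torque': [-0.048, 0.003, -0.006], 'finger_force': 0.0, 'opening': 1.0}
```

View pics/scene.png

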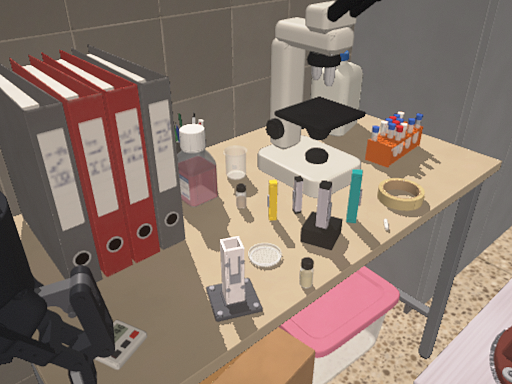

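View pics/top.png

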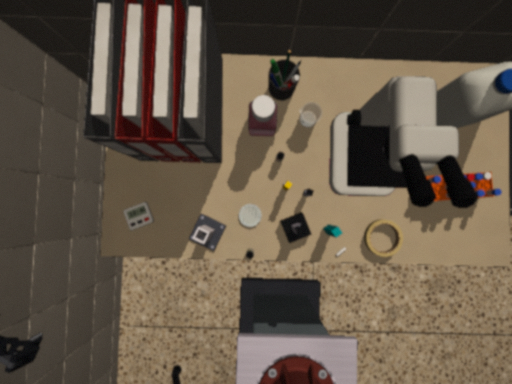

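Candidates in the scene picture are the yellow post (272,200), a small grey one (297,194), a larger grey one in the black block (323,205) and a turquoise one (355,195). The grey one in the block at (323,205) fits, since it is neither yellow nor turquoise, is the larger of the greys and stands in the parking block. I'll confirm it in an enlarged crop and measure it.

```bash
cat > h.py <<'E'
import numpy as np,cv2
def load(n):
    z=np.load(n+".npz");return z["im"],z["d"],z["camera_matrix"],z["R"],z["t"]
def cloud(n):
    im,d,K,R,t=load(n);v,u=np.mgrid[:384,:512]
    c=np.stack([(u-K[0,2])/K[0,0]*d,(v-K[1,2])/K[1,1]*d,d],-1)
    P=(c-t)@R; P[d==0]=np.nan; return P
def ray(n,u,v,z):
    im,d,K,R,t=load(n);o=-R.T@t;r=R.T@np.array([(u-K[0,2])/K[0,0],(v-K[1,2])/K[1,1],1]);return o+r*(z-o[2])/r[2]
E
python3 - <<'E'
from h import *
for n,px in(("scene",[(323,184),(323,205),(297,180),(320,240),(232,240),(232,300),(355,172),(265,255),(307,262),(240,188)]),("top",[(295,228),(206,232),(208,234),(308,192),(332,230),(250,215),(249,254),(280,156)])):
    P=cloud(n)
    for p in px: print(n,p,np.round(P[p[1],p[0]],3))
a=load("scene")[0][165:325,200:370];b=load("top")[0][205:260,185:320]
a=cv2.resize(a,(560,527),interpolation=cv2.INTER_CUBIC);
cv2.imwrite("pics/c1.png",a)
cv2.imwrite("pics/c2.png",cv2.resize(b,None,fx=5.8,fy=5.8,interpolation=cv2.INTER_CUBIC))
print(load("top")[2:])
E
```

```text
scene (323, 184) [0.442 0.022 0.121]
scene (323, 205) [0.437 0.023 0.079]
scene (297, 180) [ 0.53  -0.004  0.081]
scene (320, 240) [0.423 0.04  0.016]
scene (232, 240) [0.431 0.239 0.113]
scene (232, 300) [0.411 0.259 0.017]
scene (355, 172) [ 0.44  -0.067  0.114]
scene (265, 255) [0.472 0.133 0.001]
scene (307, 262) [0.37  0.135 0.05 ]
scene (240, 188) [0.623 0.067 0.049]
top (295, 228) [0.445 0.026 0.119]
top (206, 232) [0.429 0.234 0.115]
top (208, 234) [0.425 0.229 0.115]
top (308, 192) [ 0.532 -0.008  0.082]
top (332, 230) [ 0.442 -0.063  0.112]
top (250, 215) [ 0.47   0.134 -0.   ]
top (249, 254) [0.373 0.133 0.055]
top (280, 156) [0.624 0.061 0.051]
(array([[351.95582189,   0.        , 261.39976958],
       [  0.        , 351.95582189, 188.78133001],
       [  0.        ,   0.        ,   1.        ]]), array([[ 0.02949114, -0.99943249,  0.016278  ],
       [-0.99820894, -0.03029523, -0.05158589],
       [ 0.05204976, -0.01472752, -0.99853589]]), array([0.08955331, 0.54313411, 0.92190124]))
```

View pics/c1.png

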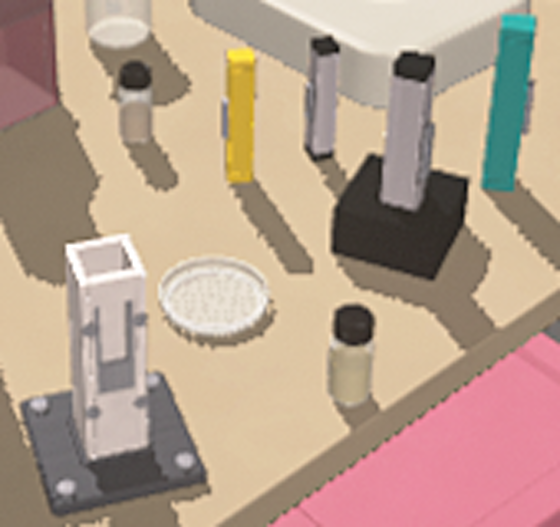

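View pics/c2.png

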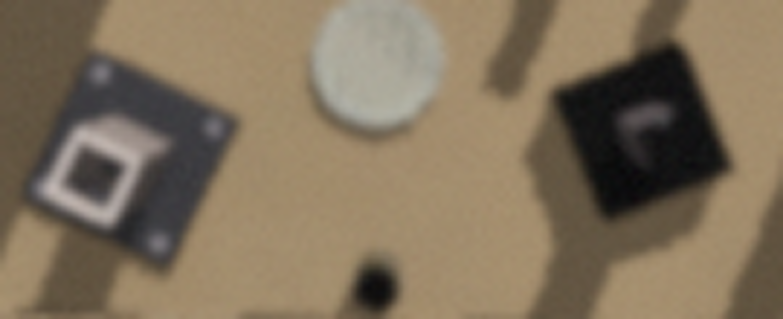

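The crop confirms it: a bare grey post with a black cap stands in the black block at (410,130), with its button on the right-hand side face at (427,150). The stand's window plate is on the face towards the camera (115,340). Next I'll fit the orientations.

```bash
python3 - <<'E'
from h import *
im,d,K,R,t=load("scene");print("scene cam",-R.T@t)
for n in("scene","top"):
    P=cloud(n);X,Y,Z=P[...,0],P[...,1],P[...,2]
    def rect(m,l):
        p=P[m][:,:2];p=p-0
        r=cv2.minAreaRect((p*1000).astype(np.float32));print(n,l,m.sum(),np.round(r[0],1),np.round(r[1],1),round(r[2],1),"z",np.round(np.median(Z[m]),4))
    near=lambda x,y,r:np.hypot(X-x,Y-y)<r
    rect(near(.437,.02,.06)&(abs(Z-.032)<.004),"block")
    rect(near(.437,.02,.03)&(Z>.112)&(Z<.13),"posttop")
    rect(near(.437,.02,.03)&(Z>.04)&(Z<.13),"post")
    rect(near(.42,.24,.06)&(abs(Z-.008)<.003),"footplate")
    rect(near(.43,.24,.03)&(Z>.112)&(Z<.12),"tubetop")
    rect(near(.43,.24,.03)&(Z>.03)&(Z<.12),"tube")
# normals of the vertical faces in the scene view
P=cloud("scene")
def plane(u0,u1,v0,v1,l):
    q=P[v0:v1,u0:u1].reshape(-1,3);q=q[~np.isnan(q[:,0])];c=np.median(q,0);q=q[np.linalg.norm(q-c,axis=1)<.04]
    _,s,vt=np.linalg.svd(q-q.mean(0));nn=vt[2]*np.sign(vt[2]@( -R.T@t-c));print(l,np.round(c,3),np.round(nn,2),np.degrees(np.arctan2(nn[1],nn[0])),s)
plane(318,325,190,222,"postface left");plane(328,331,192,222,"postface right")
plane(226,242,252,300,"tube front");plane(303,317,222,238,"block L")
E
```

```text
scene cam [-0.00148321  0.57193088  0.5337461 ]
scene block 555 [442.7  15. ] [62.4 65.9] 24.4 z 0.0327
scene posttop 116 [442.5  16. ] [20.  23.3] 23.3 z 0.1207
scene post 577 [440.8  15.3] [24.4 23.3] 23.5 z 0.0847
scene footplate 1106 [421.9 248.1] [76.2 76.9] 65.8 z 0.0086
scene tubetop 209 [422.7 248. ] [30.1 32.8] 65.4 z 0.1158
scene tube 1198 [421.7 248.4] [30.6 34.8] 66.6 z 0.0783
top block 439 [442.7  13.7] [62.2 62. ] 23.3 z 0.0319
top posttop 78 [442.7  13.9] [20.1 20.1] 23.2 z 0.1205
top post 117 [442.7  14. ] [20.2 20.2] 23.0 z 0.1195
top footplate 513 [423.8 248.2] [79.8 76.1] 66.6 z 0.0081
top tubetop 83 [422.7 246.6] [30.1 29.2] 66.0 z 0.1157
top tube 218 [423.  246.3] [30.6 30.1] 66.2 z 0.0984
postface left [0.44  0.024 0.076] [-0.41  0.91 -0.  ] 113.99540227801205 [0.29768554 0.05660602 0.01656135]
postface right [0.432 0.013 0.076] [-0.89 -0.45  0.08] -153.1199477087264 [0.14575979 0.03893438 0.00935661]
tube front [0.412 0.252 0.059] [-0.76 -0.65  0.  ] -139.75306487529525 [0.49467699 0.27446708 0.1695026 ]
block L [0.448 0.045 0.032] [-0.09  0.52  0.85] 99.51101531648662 [0.13853237 0.11216593 0.06653926]
```

Both cameras agree. The post is at (0.4427, 0.0145), yaw 23.3°, button towards -157°. The stand is at (0.4227, 0.247) with the window facing 156°, so its yaw is -24°. I'll move above the post with tool yaw 113.3° so the fingers close along the post's x.

```bash
cat >> h.py <<'E'
from scipy.spatial.transform import Rotation as Ro
def go(x,y,z,yaw):
    from plant import env
    s=env.read_state();R=Ro.from_euler("xyz",s["ee_rot"]);T=Ro.from_euler("xyz",[np.pi,0,np.radians(yaw)])
    print("t",s["t"],"pos",np.round(s["eef_pos"],4),"rpy",np.round(np.degrees(s["ee_rot"]),2),"F",np.round(s["ft_force"],2),"M",np.round(s["torque"],2),"open",np.round(s["opening"],3),"ff",np.round(s["finger_force"],1))
    print("turn deg",np.round((R.inv()*T).as_rotvec(degrees=True),2),"shift cm",np.round(R.inv().apply(np.array([x,y,z])-s["eef_pos"])*100,2))
E
python3 -m inch '[[0,0,7,-3,-3.2,0,1],[0,0,14,-6,-6.5,0,0.7],[0,0,21,-9,-9.8,0,0.5],[0,0,28,-12,-13.1,0,0.5],[0,0,35,-15,-16.4,0,0.5],[0,0,42,-18,-19.7,0,0.5],[0,0,43.6,-21,-23,0,0.5],[0,0,43.6,-24,-26.2,0,0.5],[0,0,43.6,-27,-29.5,0,0.5],[0,0,43.6,-30,-32.8,0,0.5],[0,0,43.6,-33,-36,0,0.5],[0,0,43.6,-34,-37.2,0,0.5]]' 20
python3 -c "
from h import *
go(.4427,.0145,.2,113.3)"
```

```text
t: 1.1
eef_pos: [0.4107, 0.1009, 0.1994]
ee_rot: [3.141, -0.0, 1.977]
ft_force: [0.9, -0.5, -0.6]
opening: 0.501
finger_force: 0.0
t 1.1 pos [0.4107 0.1009 0.1994] rpy [179.98  -0.   113.28] F [ 0.89 -0.5  -0.61] M [ 0.07 -0.   -0.05] open 0.501 ff 0.0
turn deg [ 0.02 -0.   -0.02] shift cm [-9.21 -0.47 -0.06]
```

```bash
python3 -m inch '[[0,0,0,-3,-0.15,0,0.5],[0,0,0,-6,-0.3,0,0.5],[0,0,0,-8.5,-0.45,0,0.5],[0,0,0,-9.2,-0.47,0,0.5],[0,0,0,-9.2,-0.47,0,0.5],[0,0,0,-9.2,-0.47,0,0.5]]'
python3 - <<'E'
from h import *
from plant import env
go(.4427,.0145,.2,113.3)
im,d=env.get_image("wrist");cv2.imwrite("pics/w1.png",im);np.savez("w1.npz",im=im,d=d,**env.get_calibration("wrist"))
P=cloud("w1");X,Y,Z=np.moveaxis(P,-1,0)
for l,m in(("block",(np.hypot(X-.4427,Y-.0145)<.06)&(abs(Z-.032)<.004)),("top",(np.hypot(X-.4427,Y-.0145)<.025)&(abs(Z-.121)<.005))):
    if m.sum()>5:print(l,m.sum(),np.round(cv2.minAreaRect((P[m][:,:2]*1000).astype(np.float32))[:],1) if 0 else cv2.minAreaRect((P[m][:,:2]*1000).astype(np.float32)),np.median(Z[m]))
E
```

```text
t: 1.6
eef_pos: [0.4422, 0.017, 0.1991]
ee_rot: [-3.141, -0.002, 1.976]
ft_force: [0.2, -0.1, 0.1]
opening: 0.499
finger_force: 0.0
t 1.6 pos [0.4422 0.017  0.1991] rpy [-1.7995e+02 -9.0000e-02  1.1321e+02] F [ 0.18 -0.15  0.07] M [-0.03  0.03 -0.03] open 0.499 ff 0.0
turn deg [-0.05 -0.09 -0.09] shift cm [-0.25 -0.05 -0.09]
block 1581 ((440.3529052734375, 16.417266845703125), (62.03231430053711, 62.08273696899414), 23.37677574157715) 0.032745488769254046
top 392 ((440.3694763183594, 16.674535751342773), (19.326610565185547, 19.55546760559082), 23.4046573638916) 0.1216428212932034
```

View pics/w1.png

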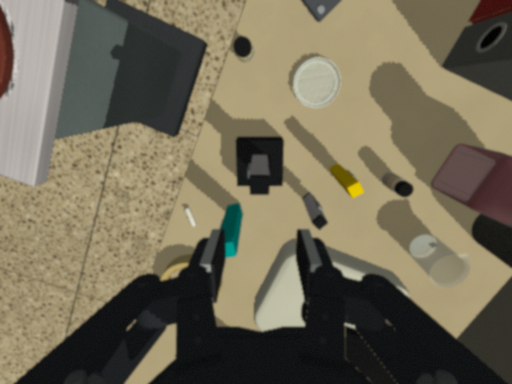

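The wrist view shows the post's cap at (260,185) above the black block, with the open fingers at (215,255) and (303,250) and free space for both. The wrist places the post at (0.4404, 0.0165) and the top camera at (0.4427, 0.014), so I'll use the mean and descend, then close.

```bash
python3 -m inch '[[0,0,0,-0.2,0,2,0.5],[0,0,0,-0.2,0,4,0.5],[0,0,0,-0.2,0,6,0.5],[0,0,0,-0.2,0,8,0.5],[0,0,0,-0.2,0,10,0.5],[0,0,0,-0.2,0,12,0.5],[0,0,0,-0.2,0,13.2,0.5],[0,0,0,-0.2,0,13.2,0.5],[0,0,0,-0.2,0,13.2,0.5]]'
python3 - <<'E'
from h import *
go(.4418,.0153,.066,113.3)
E
```

```text
t: 2.4
eef_pos: [0.4424, 0.016, 0.067]
ee_rot: [-3.14, -0.001, 1.979]
ft_force: [-0.0, 0.2, 0.1]
opening: 0.502
finger_force: 0.0
t 2.4 pos [0.4424 0.016  0.067 ] rpy [-1.7990e+02 -8.0000e-02  1.1338e+02] F [-0.01  0.23  0.12] M [ 0.01 -0.08  0.02] open 0.502 ff 0.0
turn deg [-0.1  -0.08  0.08] shift cm [-0.04 -0.09  0.1 ]
```

```bash
python3 -m inch '[[0,0,0,0,0,0,0.4],[0,0,0,0,0,0,0.35],[0,0,0,0,0,0,0.3],[0,0,0,0,0,0,0.26],[0,0,0,0,0,0,0.2],[0,0,0,0,0,0,0.15],[0,0,0,0,0,0,0.1],[0,0,0,0,0,0,0.1],[0,0,0,0,0,0,0.1]]' 30
python3 - <<'E'
from h import *
from plant import env
go(.4418,.0153,.066,113.3)
im,d=env.get_image("wrist");cv2.imwrite("pics/w2.png",cv2.resize(im[150:384,150:400],None,fx=2.5,fy=2.5));np.savez("w2.npz",im=im,d=d,**env.get_calibration("wrist"))
P=cloud("w2");X,Y,Z=np.moveaxis(P,-1,0)
m=(np.hypot(X-.4427,Y-.0145)<.022)&(abs(Z-.121)<.005)
print(m.sum(),cv2.minAreaRect((P[m][:,:2]*1000).astype(np.float32)),np.median(Z[m]))
E
```

```text
t: 3.15
eef_pos: [0.444, 0.0143, 0.0686]
ee_rot: [3.141, 0.001, 1.977]
ft_force: [-1.9, -0.2, 6.2]
opening: 0.223
finger_force: 31.3
t 3.15 pos [0.444  0.0143 0.0686] rpy [1.7999e+02 3.0000e-02 1.1326e+02] F [-1.91 -0.22  6.18] M [-0.1   0.4   0.02] open 0.223 ff 31.3
turn deg [ 0.01  0.03 -0.04] shift cm [ 0.18 -0.16  0.26]
1744 ((441.9834289550781, 15.593778610229492), (41.306671142578125, 23.098482131958008), 22.181713104248047) 0.1216639437826448
```

View pics/w2.png

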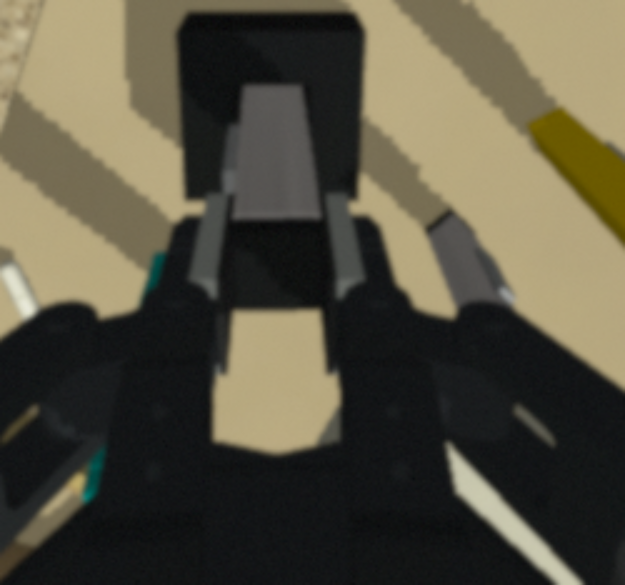

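The button at crop (228,160) looks proud of the left face, although the opening reads about 19 mm. I'll measure it by depth before lifting.

```bash
python3 - <<'E'
from h import *
P=cloud("w2");a=np.radians(23.3);ux=np.array([np.cos(a),np.sin(a)]);uy=np.array([-np.sin(a),np.cos(a)])
c=np.array([.4427,.0150])
for v in(195,203,210,218,224,228,232,236,240):
    print(v,[(int(1e3*((P[v,u,:2]-c)@ux)+.5*0),int(1e3*((P[v,u,:2]-c)@uy)),int(1e3*P[v,u,2])) for u in range(230,296,5)])
E
```

```text
195 [(-25, 3, 33), (-21, 3, 33), (-17, 3, 33), (-13, -1, 20), (-7, 11, 52), (-4, 10, 52), (0, 10, 51), (3, 10, 52), (7, 11, 53), (12, 3, 32), (16, 3, 32), (20, 3, 33), (25, 3, 33), (33, -8, 1)]
203 [(-25, -3, 33), (-21, -3, 33), (-17, -4, 31), (-11, 6, 56), (-7, 11, 68), (-3, 10, 68), (0, 11, 68), (3, 11, 68), (6, 11, 68), (12, -3, 33), (16, -3, 33), (20, -3, 34), (25, -3, 32), (34, -17, 0)]
210 [(-26, -10, 33), (-21, -10, 33), (-14, 5, 68), (-10, 10, 79), (-6, 11, 81), (-3, 11, 81), (0, 10, 79), (3, 11, 81), (6, 10, 80), (12, -10, 33), (16, -10, 33), (21, -10, 32), (25, -10, 33), (34, -24, 0)]
218 [(-26, -17, 33), (-22, -18, 32), (-13, 5, 81), (-9, 10, 92), (-6, 10, 92), (-3, 11, 92), (0, 10, 92), (2, 11, 93), (5, 11, 93), (9, 11, 92), (17, -18, 32), (21, -18, 32), (25, -17, 34), (34, -33, 0)]
224 [(-26, -24, 31), (-22, -23, 33), (-13, 1, 82), (-9, 11, 100), (-6, 11, 101), (-3, 11, 101), (0, 11, 101), (2, 11, 101), (5, 11, 101), (8, 11, 101), (17, -23, 33), (21, -24, 31), (26, -23, 33), (34, -40, 1)]
228 [(-26, -27, 33), (-14, 11, 106), (-11, 11, 107), (-8, 10, 105), (-6, 10, 104), (-3, 10, 104), (0, 10, 105), (2, 10, 105), (5, 10, 104), (8, 11, 105), (11, 11, 106), (14, 11, 106), (26, -28, 32), (35, -44, 1)]
232 [(-31, -49, 1), (-14, 11, 110), (-11, 11, 111), (-8, 11, 110), (-5, 11, 111), (-3, 10, 110), (0, 10, 109), (2, 10, 110), (5, 11, 111), (8, 11, 110), (10, 10, 110), (13, 11, 111), (30, -49, 0), (35, -49, 0)]
236 [(-17, 6, 107), (-13, 11, 116), (-11, 11, 115), (-8, 10, 114), (-5, 10, 114), (-3, 10, 113), (0, 9, 113), (2, 9, 112), (5, 10, 113), (7, 10, 114), (10, 11, 115), (13, 11, 115), (16, 11, 115), (19, 7, 108)]
240 [(-16, 11, 120), (-13, 11, 120), (-10, 11, 119), (-8, 11, 120), (-5, 10, 119), (-2, 10, 119), (0, 11, 120), (2, 11, 119), (5, 10, 118), (7, 10, 118), (10, 10, 118), (12, 11, 120), (15, 11, 119), (19, 7, 113)]
```

The button is free, with its top at z≈81 and 4 mm proud. The depth shows the pad bottoms at z≈104, not at the TCP's 68. I'll check where the fingertips really are using w1.

```bash
python3 - <<'E'
from h import *
z1=.199
for n,tcp,rows in(("w1",np.array([.4422,.017,.199]),(226,230,234,238,242,248,254,262,270,280,290)),("w2",np.array([.444,.0143,.0686]),(226,230,236,244,252,258,264,270,280,290,300))):
    P=cloud(n);T=Ro.from_euler("xyz",[np.pi,0,np.radians(113.3)])
    Q=T.inv().apply((P-tcp).reshape(-1,3)).reshape(P.shape)*1000
    print(n)
    for v in rows: print(v,[tuple(np.round(Q[v,u]).astype(int).tolist()) if np.isfinite(Q[v,u,0]) else None for u in (204,210,215,220,226,232,236,282,286,290,296,300,305,310,316)])
from plant import env
s=env.read_state();print(s["qpos"],s["eef_pos"],s["t"])
E
```

```text
w1
226 [(-109, -89, 198), (-109, -80, 199), (-109, -72, 198), (-77, -54, 137), (-70, -44, 123), (-68, -36, 120), (-70, -31, 123), (-109, 33, 197), (-109, 39, 199), (-109, 45, 198), (-109, 55, 198), (-110, 61, 199), (-109, 69, 198), (-109, 77, 199), (-65, 66, 114)]
230 [(-116, -89, 197), (-115, -80, 197), (13, -27, -41), (13, -24, -41), (-70, -43, 113), (-68, -35, 110), (-73, -31, 118), (-116, 33, 198), (-116, 39, 199), (-116, 46, 198), (-116, 55, 197), (13, 22, -40), (13, 25, -40), (-116, 77, 198), (-116, 86, 198)]
234 [(-123, -90, 198), (13, -29, -46), (13, -26, -45), (13, -23, -45), (-69, -41, 102), (-68, -34, 99), (-75, -31, 112), (-124, 33, 199), (-123, 39, 198), (-123, 46, 197), (-123, 55, 199), (13, 21, -45), (13, 24, -45), (13, 27, -45), (-123, 87, 199)]
238 [(9, -33, -43), (13, -28, -50), (13, -25, -50), (13, -23, -49), (-69, -40, 93), (-68, -33, 90), (-77, -30, 106), (-130, 33, 197), (-130, 40, 198), (-131, 46, 200), (-129, 55, 196), (13, 20, -49), (13, 23, -49), (13, 26, -49), (8, 31, -42)]
242 [(9, -32, -47), (13, -27, -54), (13, -24, -54), (12, -22, -52), (-69, -39, 84), 
[... 3643 characters left out ...]
84), (13, 14, -84), (13, 15, -84), (14, 17, -85), (14, 19, -85), (13, 22, -84)]
290 [(13, -23, -89), (13, -21, -90), (14, -19, -90), (14, -17, -91), (14, -14, -91), (14, -12, -91), (0, -12, -75), (-4, 9, -70), (2, 10, -77), (14, 10, -91), (13, 13, -90), (13, 14, -90), (12, 17, -89), (13, 18, -90), (12, 21, -89)]
300 [(18, -21, -101), (18, -18, -101), (18, -17, -100), (19, -15, -102), (19, -13, -101), (19, -11, -101), (-4, -12, -76), (-136, 23, 69), (-1, 10, -80), (19, 9, -101), (18, 11, -100), (19, 12, -102), (19, 14, -102), (18, 16, -101), (18, 18, -101)]
[-1.25683653e-01 -1.01505639e-02  2.13150935e+00 -4.90812511e-04
  1.01978158e+00 -5.31450575e-01] [0.44400185 0.01431535 0.06857966] 3.2
```

```bash
python3 - <<'E'
from h import *
tcp=np.array([.444,.0143,.0686])
P=cloud("w2");T=Ro.from_euler("xyz",[np.pi,0,np.radians(113.3)])
Q=T.inv().apply((P-tcp).reshape(-1,3)).reshape(P.shape)*1000
for v in range(300,384,6): print(v,[tuple(np.round(Q[v,u]).astype(int).tolist()) if np.isfinite(Q[v,u,0]) else None for u in (160,200,235,245,256,268,280,310)])
Q[~np.isfinite(Q)]=9e3
m=(Q[...,2]<-60)
print("all near-gripper z hist",np.histogram(Q[m][:,2],bins=range(-260,-50,10)))
K=load("w2");print("cam in tool",T.inv().apply(-K[3].T@K[4]-tcp)*1000)
E
```

```text
300 [(13, -38, -95), (19, -22, -102), (-2, -12, -79), (-136, -19, 69), (-136, -6, 69), (-136, 8, 69), (-135, 21, 68), (18, 16, -101)]
306 [(12, -38, -97), (19, -21, -104), (-5, -13, -79), (-143, -19, 67), (-144, -6, 69), (-143, 8, 67), (-144, 21, 68), (19, 15, -105)]
312 [(10, -38, -98), (19, -21, -107), (-7, -12, -81), (-152, -19, 68), (-153, -6, 69), (-152, 8, 68), (-153, 22, 68), (18, 15, -106)]
318 [(-155, -115, 62), (19, -20, -109), (-7, -12, -84), (-161, -19, 68), (-162, -6, 69), (-161, 8, 68), (-161, 22, 68), (18, 15, -109)]
324 [(-6, -43, -88), (19, -20, -112), (-6, -12, -88), (-171, -19, 69), (-170, -6, 68), (-170, 8, 68), (-165, 21, 63), (18, 14, -111)]
330 [(-5, -42, -92), (18, -19, -113), (11, -10, -107), (11, -6, -107), (11, -3, -107), (12, 1, -108), (10, 6, -106), (19, 14, -114)]
336 [(-7, -42, -93), (18, -19, -115), (12, -9, -110), (11, -6, -109), (13, -2, -111), (12, 1, -110), (13, 5, -110), (17, 14, -115)]
342 [(-6, -40, -97), (18, -18, -117), (12, -9, -112), (12, -6, -112), (12, -2, -112), (14, 1, -113), (13, 5, -113), (19, 13, -118)]
348 [(-7, -40, -99), (18, -18, 
[... 407 characters left out ...]
3, -5, -120), (12, -2, -120), (13, 1, -121), (12, 5, -120), (20, 12, -126)]
372 [(11, -30, -121), (21, -16, -128), (13, -8, -123), (12, -5, -122), (12, -2, -121), (13, 1, -122), (13, 4, -122), (21, 11, -128)]
378 [(11, -29, -123), (20, -16, -129), (12, -8, -123), (12, -5, -124), (13, -2, -124), (13, 1, -124), (12, 4, -124), (20, 11, -129)]
all near-gripper z hist (array([   0,    0,    0,    0,    0,    0,    0,    0,    0,    0,    0,
          0,  363, 8101, 9445, 6953, 3884, 4667, 1262,  786]), array([-260, -250, -240, -230, -220, -210, -200, -190, -180, -170, -160,
       -150, -140, -130, -120, -110, -100,  -90,  -80,  -70,  -60]))
cam in tool [  85.75850628   -0.99560284 -175.22927212]
```

```bash
python3 - <<'E'
from h import *
P=cloud("scene");X,Y,Z=np.moveaxis(P,-1,0)
m=(np.hypot(X-.246,Y-.575)<.1)&(Z>.05);print("start scene: lowest finger z pct",np.percentile(Z[m],[0,1,5,20,50]) if m.sum() else m.sum())
from plant import env
im,d=env.get_image("scene");np.savez("s2.npz",im=im,d=d,**env.get_calibration("scene"))
P=cloud("s2");T=Ro.from_euler("xyz",[np.pi,0,np.radians(113.3)])
Q=T.inv().apply((P-[.444,.0143,.0686]).reshape(-1,3))*1000;Q=Q[np.isfinite(Q[:,0])]
m=(abs(Q[:,0])<13)&(abs(Q[:,1])<45)&(abs(Q[:,1])>14)
print(np.histogram(Q[m][:,2],bins=range(-130,70,8)))
E
```

```text
start scene: lowest finger z pct [0.25395324 0.26736152 0.28783531 0.30383881 0.33175202]
(array([ 87,  46,  33,  67, 101, 166,  71,  36,  45,  47,  44,  17,   2,
         0,   0,   0,   0,   0,   0,   0, 141,  14,   8,  11]), array([-130, -122, -114, -106,  -98,  -90,  -82,  -74,  -66,  -58,  -50,
        -42,  -34,  -26,  -18,  -10,   -2,    6,   14,   22,   30,   38,
         46,   54,   62]))
```

The scene camera independently confirms that the real fingertips sit about 38 mm above the reported TCP. I'll correct for that by opening, going down 3.8 cm (tips at about z = 67, on the button's upper part) and closing again.

```bash
python3 -m inch '[[0,0,0,0,0,0,0.4],[0,0,0,0,0,0,0.4],[0,0,0,0,0,0.8,0.4],[0,0,0,0,0,1.6,0.4],[0,0,0,0,0,2.4,0.4],[0,0,0,0,0,3.2,0.4],[0,0,0,0,0,3.8,0.4],[0,0,0,0,0,3.8,0.4],[0,0,0,0,0,3.8,0.4]]'
python3 -m inch '[[0,0,0,0,0,0,0.35],[0,0,0,0,0,0,0.3],[0,0,0,0,0,0,0.26],[0,0,0,0,0,0,0.2],[0,0,0,0,0,0,0.15],[0,0,0,0,0,0,0.1],[0,0,0,0,0,0,0.1],[0,0,0,0,0,0,0.1]]' 30
cat >> h.py <<'E'
def tipview(n,tcp=None):
    from plant import env
    s=env.read_state();im,d=env.get_image("wrist");np.savez(n+".npz",im=im,d=d,**env.get_calibration("wrist"))
    P=cloud(n);return im,Ro.from_euler("xyz",s["ee_rot"]).inv().apply((P-s["eef_pos"]).reshape(-1,3)).reshape(P.shape)*1000
E
python3 - <<'E'
from h import *
go(.4418,.0153,.029,113.3)
im,Q=tipview("w3")
for v in range(190,252,5): print(v,[tuple(np.round(Q[v,u]).astype(int).tolist()) if np.isfinite(Q[v,u,0]) else None for u in (225,230,235,240,244,256,270,275,280,285,290)])
E
```

```text
t: 4.0
eef_pos: [0.4428, 0.0148, 0.0287]
ee_rot: [-3.14, -0.001, 1.977]
ft_force: [0.2, -0.7, 0.9]
opening: 0.405
finger_force: 0.0
t: 4.67
eef_pos: [0.4439, 0.0146, 0.0299]
ee_rot: [3.141, 0.0, 1.977]
ft_force: [-0.3, -0.8, 0.5]
opening: 0.227
finger_force: 32.6
t 4.6667 pos [0.4439 0.0146 0.0299] rpy [1.7997e+02 2.0000e-02 1.1326e+02] F [-0.3  -0.83  0.48] M [-0.02  0.14  0.04] open 0.227 ff 32.6
turn deg [ 0.03  0.02 -0.04] shift cm [ 0.15 -0.17  0.09]
190 [(23, -25, -4), (23, -22, -2), (23, -18, -3), (23, -15, -3), None, (23, -4, -3), (23, 6, -2), (23, 9, -2), (23, 12, -3), (23, 16, -4), (23, 19, -3)]
195 [(19, -26, -3), (20, -22, -3), (19, -19, -3), (19, -15, -2), (19, -12, -3), (19, -4, -2), (19, 6, -3), (19, 9, -3), (20, 13, -3), (20, 16, -3), (19, 19, -3)]
200 [(16, -26, -4), (16, -22, -3), (16, -19, -3), (16, -15, -4), (16, -12, -3), (16, -4, -3), (16, 6, -3), (16, 9, -3), (15, 13, -2), (16, 16, -3), (16, 20, -4)]
205 [(12, -26, -3), (12, -22, -3), (12, -19, -3), (11, -15, -2), (1, -14, 22), (12, -4, -3), (12, 6, -4), (11, 9, -2), (12, 13, -2), (12, 16, -3), (12, 20, -4)]
21
[... 792 characters left out ...]
), (-7, 20, -4)]
235 [(-12, -27, -3), (-12, -23, -2), (13, -15, -47), (12, -12, -46), (11, -10, -44), (12, -3, -46), (13, 4, -46), (12, 7, -45), (12, 10, -46), (13, 12, -46), (12, 15, -46)]
240 [(8, -21, -44), (12, -17, -51), (12, -15, -50), (13, -12, -51), (11, -10, -49), (12, -3, -50), (12, 4, -50), (12, 7, -51), (13, 9, -52), (13, 12, -51), (13, 15, -51)]
245 [(8, -20, -49), (13, -17, -56), (13, -14, -57), (12, -12, -55), (12, -9, -55), (12, -3, -55), (12, 4, -55), (12, 7, -55), (13, 9, -57), (12, 12, -56), (13, 14, -56)]
250 [(9, -19, -56), (13, -16, -61), (13, -14, -61), (12, -11, -61), (12, -9, -59), (12, -3, -60), (12, 4, -60), (11, 6, -59), (12, 9, -60), (13, 11, -62), (12, 14, -61)]
```

No protrusion at the button now (only the well floor shows beside the post), so it is squeezed flush. Lifting.

```bash
python3 -m inch '[[0,0,0,0,0,-0.5,0.1],[0,0,0,0,0,-1.2,0.1],[0,0,0,0,0,-2.2,0.1],[0,0,0,0,0,-3.4,0.1],[0,0,0,0,0,-5,0.1],[0,0,0,0,0,-7,0.1],[0,0,0,0,0,-9,0.1],[0,0,0,0,0,-11,0.1],[0,0,0,0,0,-12.5,0.1],[0,0,0,0,0,-13.5,0.1],[0,0,0,0,0,-13.5,0.1],[0,0,0,0,0,-13.5,0.1]]' 40
python3 - <<'E'
from h import *
go(.4234,.2472,.165,66)
im,Q=tipview("w4")
for v in range(170,240,6): print(v,[tuple(np.round(Q[v,u]).astype(int).tolist()) if np.isfinite(Q[v,u,0]) else None for u in (235,240,244,248,256,262,266,270,275,280)])
E
```

```text
t: 5.72
eef_pos: [0.4439, 0.0146, 0.1652]
ee_rot: [3.14, 0.001, 1.977]
ft_force: [-0.1, 0.6, -1.7]
opening: 0.228
finger_force: 39.2
t 5.7167 pos [0.4439 0.0146 0.1652] rpy [1.7993e+02 4.0000e-02 1.1327e+02] F [-0.12  0.56 -1.73] M [-0.   -0.03 -0.02] open 0.228 ff 39.2
turn deg [8.000e-02 1.000e-02 4.727e+01] shift cm [2.217e+01 7.310e+00 1.000e-02]
170 [(0, -32, 133), (0, -26, 134), (0, -21, 133), (0, -17, 133), (-7, -8, 159), (-7, 0, 159), (-7, 5, 158), (0, 10, 133), (0, 16, 134), (0, 22, 134)]
176 [(-8, -33, 134), (-8, -26, 134), (-8, -22, 134), (-8, -17, 134), (-9, -7, 139), (-9, 0, 138), (-9, 5, 139), (-7, 10, 133), (-7, 16, 132), (-8, 22, 134)]
182 [(-15, -33, 134), (-15, -27, 134), (-15, -22, 134), (-15, -17, 134), (-15, -7, 134), (-15, 0, 134), (-15, 5, 133), (-15, 10, 134), (-15, 16, 134), (-15, 22, 134)]
188 [(-23, -33, 133), (-23, -27, 133), (-23, -22, 133), (-23, -17, 134), (-23, -7, 134), (-23, 0, 133), (-23, 5, 135), (-23, 10, 133), (-23, 16, 134), (-23, 22, 133)]
194 [(-43, -37, 167), (-43, -30, 165), (-43, -24, 165), (12, -11, 21), (12, -5, 20), (12, 0, 20), (12, 3, 
[... 445 characters left out ...]
 (12, -1, -13), (12, 2, -13), (12, 5, -13), (12, 8, -13), (-70, 25, 166)]
218 [(-64, -34, 135), (-80, -31, 167), (-79, -25, 166), (12, -9, -23), (12, -4, -22), (13, -1, -23), (12, 2, -23), (12, 4, -23), (12, 7, -22), (-79, 26, 167)]
224 [(-67, -34, 124), (-82, -30, 154), (-88, -25, 165), (12, -9, -30), (13, -4, -31), (12, -1, -31), (12, 2, -31), (12, 4, -30), (12, 7, -31), (-89, 26, 166)]
230 [(13, -16, -39), (13, -13, -39), (12, -11, -38), (12, -9, -38), (12, -4, -38), (12, -1, -37), (12, 2, -39), (12, 4, -38), (13, 7, -39), (13, 10, -39)]
236 [(13, -16, -46), (13, -13, -46), (12, -11, -45), (12, -8, -45), (12, -4, -45), (12, -1, -45), (12, 1, -45), (12, 4, -45), (12, 6, -45), (13, 9, -46)]
```

The post is lifted, upright and flush. Carrying it above the stand.

```bash
python3 -m inch '[[0,0,3,1,0.3,0,0.1],[0,0,7,3,1,0,0.1],[0,0,12,5.5,1.8,0,0.1],[0,0,17,8,2.6,0,0.1],[0,0,22,10.5,3.4,0,0.1],[0,0,27,13,4.3,0,0.1],[0,0,32,15.5,5.1,0,0.1],[0,0,37,18,5.9,0,0.1],[0,0,42,20,6.6,0,0.1],[0,0,45.5,21.5,7.1,0,0.1],[0,0,47.3,22.2,7.3,0,0.1],[0,0,47.3,22.2,7.3,0,0.1]]'
python3 -m inch '[[0,0,0,0,0,0,0.1],[0,0,0,0,0,0,0.1],[0,0,0,0,0,0,0.1]]'
python3 - <<'E'
from h import *
go(.4234,.2472,.165,66)
im,Q=tipview("w5");cv2.imwrite("pics/w5.png",cv2.resize(im[110:290,150:370],None,fx=3.3,fy=3.3,interpolation=cv2.INTER_CUBIC))
Z=Q[...,2]
v,u=np.mgrid[:384,:512]
m=(abs(Z-49)<4)&(np.hypot(Q[...,0],Q[...,1])<45);print("rim px",m.sum(),cv2.minAreaRect(Q[m][:,:2].astype(np.float32)),np.median(Z[m]))
f=(Z>-30)&(Z<26)&(abs(Q[...,0]-12)<3)&(abs(Q[...,1])<14);q=Q[f]
for a,b in((-30,-15),(-15,0),(0,15),(15,26)):
    k=q[(q[:,2]>a)&(q[:,2]<b)];print(a,len(k),"x",np.median(k[:,0]),"y",np.percentile(k[:,1],[1,99]))
r=Q[m];print("rim x",np.percentile(r[:,0],[1,50,99]),"y",np.percentile(r[:,1],[1,50,99]))
E
```

```text
t: 6.77
eef_pos: [0.4214, 0.2484, 0.1627]
ee_rot: [-3.139, 0.002, 1.153]
ft_force: [0.6, -0.4, -2.1]
opening: 0.229
finger_force: 39.3
t: 7.02
eef_pos: [0.4227, 0.2466, 0.164]
ee_rot: [-3.141, 0.001, 1.151]
ft_force: [0.6, 0.7, -1.1]
opening: 0.224
finger_force: 39.3
t 7.0167 pos [0.4227 0.2466 0.164 ] rpy [-1.7996e+02  6.0000e-02  6.5940e+01] F [ 0.63  0.7  -1.08] M [ 0.01  0.   -0.01] open 0.224 ff 39.3
turn deg [-0.04  0.06 -0.06] shift cm [ 0.09  0.04 -0.1 ]
rim px 420 ((1.2551956176757812, -2.147066116333008), (29.713760375976562, 29.76629066467285), 89.8701171875) 47.105816626352045
-30 324 x 10.785450923117518 y [-11.01212174   8.34479969]
-15 257 x 10.806701607877509 y [-10.96436733   8.32461918]
0 203 x 10.803512557396006 y [-10.90558334   8.36100275]
15 56 x 10.768392767571456 y [-11.0100808    8.28946251]
rim x [-12.81489485  11.82467686  16.10758308] y [-16.87112197  -3.51055617  12.66231601]
```

View pics/w5.png

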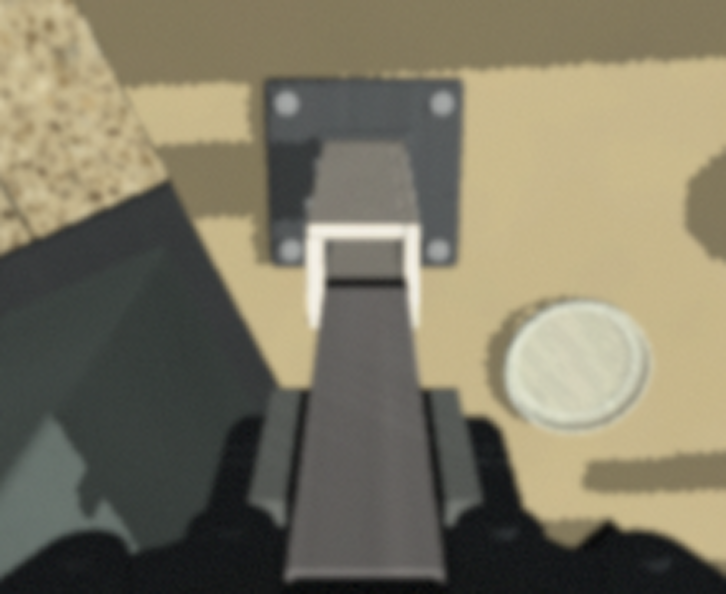

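The wrist view shows the post's black foot (326–405, 283) inside the white rim (306–420, 230), with the button side to the left, on the window side. The measured offset from post to bore is x +0.4 mm, y -0.8 mm. I'll correct that, descend to just above the mouth and check again.

```bash
python3 -m inch '[[0,0,0,0.02,-0.04,0.5,0.1],[0,0,0,0.04,-0.08,1,0.1],[0,0,0,0.04,-0.08,1.5,0.1],[0,0,0,0.04,-0.08,2,0.1],[0,0,0,0.04,-0.08,2.2,0.1],[0,0,0,0.04,-0.08,2.2,0.1],[0,0,0,0.04,-0.08,2.2,0.1],[0,0,0,0.04,-0.08,2.2,0.1]]'
cat > rel.py <<'E'
from h import *
go(.4234,.2472,.165,66)
im,Q=tipview("w6");Z=Q[...,2]
from plant import env
h=(env.read_state()["eef_pos"][2]-.116)*1000
m=(abs(Z-h)<4)&(np.hypot(Q[...,0],Q[...,1])<45)&~((abs(Q[...,0]-11)<1.5)&(abs(Q[...,1])<11.5));r=Q[m];print("rim",m.sum(),cv2.minAreaRect(r[:,:2].astype(np.float32)),np.median(r[:,2]),h)
print("rim x max",np.percentile(r[:,0],99),"y",np.percentile(r[:,1],[1,99]))
f=(Z>-30)&(Z<h-3)&(abs(Q[...,0]-12)<3)&(abs(Q[...,1])<14);q=Q[f];print("post x",np.median(q[:,0]),"y",np.percentile(q[:,1],[1,99]))
E
python3 rel.py
```

```text
t: 7.73
eef_pos: [0.4226, 0.2482, 0.1428]
ee_rot: [3.141, -0.0, 1.151]
ft_force: [0.2, 0.9, -1.4]
opening: 0.226
finger_force: 39.3
t 7.7333 pos [0.4226 0.2482 0.1428] rpy [ 1.7998e+02 -2.0000e-02  6.5970e+01] F [ 0.17  0.87 -1.41] M [ 0.05 -0.01 -0.01] open 0.226 ff 39.3
turn deg [ 0.02 -0.02 -0.03] shift cm [-0.06  0.11 -2.22]
rim 393 ((-0.22517681121826172, -1.4470281600952148), (29.715078353881836, 30.045143127441406), 0.21271248161792755) 26.014955412340125 26.917254333497993
rim x max 14.47201114467458 y [-16.2837989   13.50108289]
post x 10.775708584798165 y [-11.06020693   8.26959422]
```

```bash
python3 -m inch '[[0,0,0,0,0,0,0.1],[0,0,0,0,0,0,0.1],[0,0,0,0,0,0,0.1]]' >/dev/null; python3 rel.py; python3 rel.py|tail -3
```

```text
t 8.0333 pos [0.4225 0.2482 0.1428] rpy [ 1.7998e+02 -2.0000e-02  6.5970e+01] F [ 0.73 -0.96 -1.38] M [-0.02 -0.01 -0.01] open 0.229 ff 39.3
turn deg [ 0.02 -0.02 -0.03] shift cm [-0.05  0.12 -2.22]
rim 382 ((-0.5096282958984375, -1.4614925384521484), (30.055923461914062, 29.999181747436523), 89.90016174316406) 26.188627273854934 26.790588627671987
rim x max 14.40019577583167 y [-16.17367064  13.47577784]
post x 10.665320004192274 y [-11.16866935   8.20529405]
rim 385 ((-0.756312370300293, -1.4009037017822266), (29.894454956054688, 30.481325149536133), 89.79421997070312) 26.21026811262102 26.727543517873777
rim x max 14.41017753208931 y [-16.092232    13.46702085]
post x 10.66219129884239 y [-11.17813347   8.16860803]
```

```bash
python3 -m inch '[[0,0,0,-0.11,0,0,0.1],[0,0,0,-0.11,0,0,0.1],[0,0,0,-0.11,0,0,0.1],[0,0,0,-0.11,0,0,0.1]]' >/dev/null; python3 rel.py
python3 -m inch '[[0,0,0,0,0,0.2,0.1],[0,0,0,0,0,0.4,0.1],[0,0,0,0,0,0.5,0.1],[0,0,0,0,0,0.6,0.1],[0,0,0,0,0,0.6,0.1]]'
```

```text
t 8.4667 pos [0.4219 0.2471 0.1426] rpy [180.     0.    65.96] F [ 0.24  0.31 -1.11] M [ 0.06 -0.11  0.04] open 0.227 ff 39.3
turn deg [ 0.    0.   -0.04] shift cm [ 0.07  0.13 -2.24]
rim 433 ((0.67779541015625, -1.0868282318115234), (30.26992416381836, 29.74445915222168), 0.5901681780815125) 26.01507370248428 26.625571140308875
rim x max 15.642435745336103 y [-16.01776054  13.59952618]
post x 10.68718218341353 y [-11.15052143   8.22763003]
t: 8.93
eef_pos: [0.4216, 0.247, 0.1362]
ee_rot: [-3.141, 0.001, 1.151]
ft_force: [0.0, -0.6, -0.4]
opening: 0.23
finger_force: 39.3
```

It is entering freely and centred. Continuing down with force checks.

```bash
python3 -m inch '[[0,0,0,0,0.01,0.3,0.1],[0,0,0,0,0.02,0.6,0.1],[0,0,0,0,0.02,0.9,0.1],[0,0,0,0,0.02,1.2,0.1],[0,0,0,0,0.02,1.2,0.1]]'; python3 -m inch '[[0,0,0,0,0,0.3,0.1],[0,0,0,0,0,0.6,0.1],[0,0,0,0,0,0.9,0.1],[0,0,0,0,0,1.2,0.1],[0,0,0,0,0,1.5,0.1],[0,0,0,0,0,1.5,0.1]]'
```

```text
t: 9.35
eef_pos: [0.4214, 0.2467, 0.1236]
ee_rot: [-3.14, 0.001, 1.151]
ft_force: [-0.5, -0.1, -1.1]
opening: 0.229
finger_force: 39.3
t: 9.85
eef_pos: [0.4215, 0.2468, 0.1087]
ee_rot: [-3.141, 0.001, 1.151]
ft_force: [-0.7, -0.5, -1.3]
opening: 0.232
finger_force: 39.3
```

```bash
python3 -m inch '[[0,0,0,0,0,0.3,0.1],[0,0,0,0,0,0.6,0.1],[0,0,0,0,0,0.9,0.1],[0,0,0,0,0,1.2,0.1],[0,0,0,0,0,1.4,0.1],[0,0,0,0,0,1.4,0.1]]'; python3 -m inch '[[0,0,0,0,0,0.3,0.1],[0,0,0,0,0,0.6,0.1],[0,0,0,0,0,0.9,0.1],[0,0,0,0,0,0.9,0.1],[0,0,0,0,0,0.9,0.1]]'
python3 - <<'E'
from h import *
go(.4216,.247,.085,66)
im,Q=tipview("w7")
for v in range(195,260,6): print(v,[tuple(np.round(Q[v,u]).astype(int).tolist()) if np.isfinite(Q[v,u,0]) else None for u in (220,226,232,236,240,244,248,256,266,272,280,290)])
E
```

```text
t: 10.35
eef_pos: [0.4216, 0.2468, 0.0949]
ee_rot: [-3.141, 0.001, 1.151]
ft_force: [0.1, -0.7, -1.7]
opening: 0.225
finger_force: 39.3
t: 10.77
eef_pos: [0.4218, 0.2469, 0.0862]
ee_rot: [-3.141, 0.001, 1.151]
ft_force: [0.6, -0.2, -0.9]
opening: 0.229
finger_force: 39.3
t 10.7667 pos [0.4218 0.2469 0.0862] rpy [-1.7997e+02  3.0000e-02  6.5970e+01] F [ 0.61 -0.2  -0.93] M [ 0.03  0.01 -0.01] open 0.229 ff 39.3
turn deg [-0.03  0.03 -0.03] shift cm [-0.   -0.03  0.12]
195 [(-16, -44, 86), (-13, -36, 78), (-13, -30, 78), (-13, -26, 78), (-12, -22, 76), (16, -13, 4), (15, -10, 5), (16, -5, 4), (16, 3, 4), (16, 7, 4), (16, 13, 4), (-13, 29, 78)]
201 [(-23, -44, 86), (-19, -37, 78), (-19, -30, 77), (-19, -26, 77), (16, -15, -8), (16, -13, -8), (16, -10, -7), (16, -4, -7), (16, 2, -7), (16, 6, -8), (16, 12, -8), (-19, 29, 77)]
207 [(-30, -45, 86), (-26, -37, 78), (-24, -30, 74), (-25, -26, 75), (16, -15, -17), (16, -12, -17), (15, -9, -16), (16, -4, -17), (15, 2, -17), (15, 6, -17), (16, 11, -18), (-25, 29, 76)]
213 [(-35, -45, 84), (-33, -37, 77), (-32, -31, 75), (-33, -27, 78), (16, -14,
[... 720 characters left out ...]
7, -49), (12, -15, -49), (12, -12, -49), (11, -10, -47), (10, -8, -46), (11, -4, -47), (11, 2, -47), (11, 5, -48), (12, 9, -49), (12, 15, -49)]
243 [(7, -24, -47), (7, -20, -48), (11, -16, -54), (11, -14, -53), (12, -12, -55), (11, -10, -53), (11, -8, -54), (11, -4, -53), (11, 1, -54), (11, 5, -53), (11, 9, -54), (11, 14, -54)]
249 [(7, -23, -53), (7, -20, -53), (11, -16, -60), (12, -14, -60), (12, -12, -60), (11, -10, -59), (11, -8, -60), (11, -4, -59), (11, 1, -59), (12, 4, -60), (12, 8, -60), (12, 13, -60)]
255 [(8, -22, -60), (7, -19, -59), (11, -15, -65), (11, -13, -65), (12, -11, -66), (11, -9, -64), (11, -7, -65), (11, -4, -64), (11, 1, -65), (10, 4, -64), (11, 8, -65), (11, 13, -65)]
```

The foot is 53 mm deep, the button's lower end is 13 mm inside the tube and the tips are 8 mm above the rim, all with no force. Now I'll release, raise and close the fingers above the post's top.

```bash
python3 -m inch '[[0,0,0,0,0,0,0.3],[0,0,0,0,0,0,0.4],[0,0,0,0,0,0,0.5],[0,0,0,0,0,0,0.5],[0,0,0,0,0,-1,0.5],[0,0,0,0,0,-2.5,0.5],[0,0,0,0,0,-4,0.5],[0,0,0,0,0,-5.5,0.5],[0,0,0,0,0,-7,0.5],[0,0,0,0,0,-8,0.5],[0,0,0,0,0,-8,0.3],[0,0,0,0,0,-8,0]]'
python3 -m inch '[[0,0,0,0,0,0,0],[0,0,0,0,0,0,0],[0,0,0,0,0,0,0],[0,0,0,0,0,0,0],[0,0,0,0,0,0,0]]' 20
python3 - <<'E'
from h import *
go(.4216,.247,.165,66)
im,Q=tipview("w8");cv2.imwrite("pics/w8.png",cv2.resize(im[110:350,130:390],None,fx=2.5,fy=2.5,interpolation=cv2.INTER_CUBIC))
for v in range(200,250,4): print(v,[tuple(np.round(Q[v,u]).astype(int).tolist()) if np.isfinite(Q[v,u,0]) else None for u in (236,242,248,256,264,270,276)])
E
```

```text
t: 11.82
eef_pos: [0.4227, 0.2472, 0.1675]
ee_rot: [3.14, -0.001, 1.151]
ft_force: [0.7, -0.6, 0.3]
opening: 0.227
finger_force: 0.0
t: 12.23
eef_pos: [0.4217, 0.2469, 0.1659]
ee_rot: [-3.141, 0.001, 1.151]
ft_force: [-0.5, -0.8, -1.3]
opening: -0.002
finger_force: 0.0
t 12.2333 pos [0.4217 0.2469 0.1659] rpy [-1.7995e+02  5.0000e-02  6.5970e+01] F [-0.48 -0.81 -1.35] M [ 0.08 -0.03  0.01] open -0.002 ff 0.0
turn deg [-0.05  0.05 -0.04] shift cm [ 0.01 -0.02  0.09]
200 [(-53, -35, 165), (-53, -27, 164), (2, -12, 27), (11, -5, 6), (11, 1, 5), (11, 6, 5), (-7, 13, 50)]
204 [(-59, -35, 164), (-60, -27, 165), (-1, -12, 28), (11, -5, -2), (11, 1, -2), (11, 5, -3), (11, 9, -2)]
208 [(-65, -35, 164), (-66, -27, 165), (-66, -19, 165), (11, -4, -8), (12, 1, -10), (11, 5, -9), (11, 9, -8)]
212 [(-72, -36, 165), (-72, -27, 165), (10, -10, -12), (10, -4, -13), (10, 1, -12), (10, 5, -14), (9, 9, -12)]
216 [(-78, -36, 164), (-78, -27, 165), (7, -10, -12), (7, -4, -12), (7, 1, -13), (7, 5, -13), (7, 9, -14)]
220 [(-84, -36, 166), None, (3, -10, -11), (4, -4, -13), (4, 1, -13), (4, 5, -12), (4, 9, -13)]
224 [(-90, -36, 165), (-90, -28, 164), (0, -10, -11), (1, -4, -12), (1, 1, -12), (1, 5, -12), (1, 9, -13)]
228 [(-438, -102, 806), (-96, -28, 165), (-3, -10, -11), (12, -4, -38), (11, 1, -38), (11, 4, -38), (-3, 9, -12)]
232 [(-455, -102, 803), (-104, -28, 166), (-6, -10, -10), (11, -4, -42), (11, 1, -42), (12, 4, -43), (-5, 9, -12)]
236 [(-476, -103, 807), (8, -12, -41), (7, -9, -40), (11, -4, -47), (12, 0, -48), (11, 4, -47), (7, 7, -40)]
240 [(-494, -104, 805), (7, -12, -45), (7, -8, -45), (12, -4, -52), (11, 0, -51), (11, 4, -51), (7, 7, -44)]
244 [(7, -15, -49), (7, -12, -48), (11, -8, -55), (11, -4, -55), (11, 0, -55), (11, 3, -54), (8, 7, -49)]
248 [(7, -14, -53), (7, -11, -53), (11, -8, -59), (12, -4, -59), (11, 0, -58), (11, 3, -59), (7, 7, -53)]
```

View pics/w8.png

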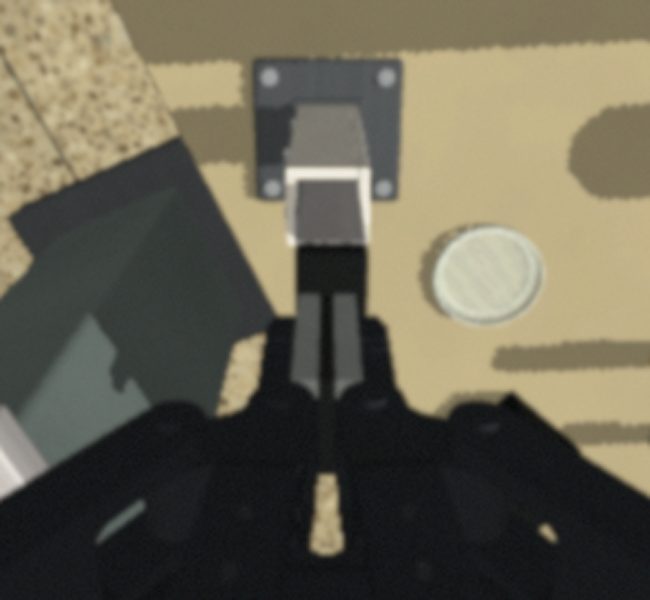

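The post stands in the tube (black cap at (330,268), top at z≈0.178) and the closed fingertips at (325,295) are above it, about 25 mm clear. Approaching to contact and pushing in small checked steps.

```bash
cat > ck.py <<'E'
import sys
from plant import env
s=env.read_state();f=s["ft_force"][2];print("z %.4f Fz %.2f"%(s["eef_pos"][2],f));sys.exit(f>float(sys.argv[1]))
E
python3 -m inch '[[0,0,0,0,-0.02,0.4,0],[0,0,0,0,-0.02,0.8,0],[0,0,0,0,-0.02,1.2,0],[0,0,0,0,-0.02,1.6,0],[0,0,0,0,-0.02,2,0],[0,0,0,0,-0.02,2,0]]' >/dev/null; python3 ck.py 2 &&
python3 -m inch '[[0,0,0,0,0,0.2,0],[0,0,0,0,0,0.2,0]]' >/dev/null; python3 ck.py 2 &&
python3 -m inch '[[0,0,0,0,0,0.2,0],[0,0,0,0,0,0.2,0]]' >/dev/null; python3 ck.py 2 &&
python3 -m inch '[[0,0,0,0,0,0.2,0],[0,0,0,0,0,0.2,0]]' >/dev/null; python3 ck.py 2 &&
python3 -m inch '[[0,0,0,0,0,0.2,0],[0,0,0,0,0,0.2,0]]' >/dev/null; python3 ck.py 2
```

```text
z 0.1453 Fz -0.02
z 0.1453 Fz -0.02
z 0.1453 Fz -0.02
z 0.1453 Fz -0.02
z 0.1453 Fz -0.02False
False
False
False
False
```

```bash
sed -i 's/sys.exit(\(.*\))$/sys.exit(int(\1))/' ck.py
python3 -m inch '[[0,0,0,0,0,0.2,0],[0,0,0,0,0,0.2,0]]' >/dev/null; python3 ck.py 2.5 &&
python3 -m inch '[[0,0,0,0,0,0.2,0],[0,0,0,0,0,0.2,0]]' >/dev/null && python3 ck.py 2.5 &&
python3 -m inch '[[0,0,0,0,0,0.2,0],[0,0,0,0,0,0.2,0]]' >/dev/null && python3 ck.py 2.5 &&
python3 -m inch '[[0,0,0,0,0,0.2,0],[0,0,0,0,0,0.2,0]]' >/dev/null && python3 ck.py 2.5
```

```text
z 0.1443 Fz 0.16
z 0.1425 Fz -0.01
z 0.1404 Fz -0.00
z 0.1383 Fz 0.03
```

```bash

python3 -m inch '[[0,0,0,0,0,0.2,0],[0,0,0,0,0,0.2,0]]' >/dev/null; python3 ck.py 2.5 &&
python3 -m inch '[[0,0,0,0,0,0.2,0],[0,0,0,0,0,0.2,0]]' >/dev/null && python3 ck.py 2.5 &&
python3 -m inch '[[0,0,0,0,0,0.2,0],[0,0,0,0,0,0.2,0]]' >/dev/null && python3 ck.py 2.5 &&
python3 -m inch '[[0,0,0,0,0,0.2,0],[0,0,0,0,0,0.2,0]]' >/dev/null && python3 ck.py 2.5
python3 - <<'E'
from h import *
im,Q=tipview("w9")
for v in range(200,250,5): print(v,[tuple(np.round(Q[v,u]).astype(int).tolist()) if np.isfinite(Q[v,u,0]) else None for u in (236,242,248,256,264,270,276)])
E
```

```text
z 0.1362 Fz 0.49
z 0.1342 Fz -0.22
z 0.1322 Fz -0.48
z 0.1302 Fz 0.52
200 [(-37, -31, 124), (8, -16, 12), (6, -11, 17), (11, -5, 6), (11, 1, 6), (11, 5, 6), (7, 10, 15)]
205 [(-46, -32, 130), (4, -16, 12), (6, -11, 9), (11, -5, -4), (11, 1, -4), (11, 5, -3), (11, 9, -3)]
210 [(-53, -32, 130), (0, -16, 12), (11, -10, -11), (11, -5, -12), (12, 1, -13), (11, 5, -13), (11, 9, -11)]
215 [(-59, -32, 129), (-5, -16, 14), (11, -10, -20), (10, -4, -19), (11, 1, -20), (11, 5, -20), (11, 8, -20)]
220 [(-67, -33, 130), (-9, -16, 13), (10, -9, -26), (11, -4, -26), (11, 1, -26), (11, 4, -27), (11, 8, -26)]
225 [(-74, -33, 130), (-14, -16, 15), (10, -9, -31), (10, -4, -32), (10, 1, -32), (10, 4, -32), (10, 8, -32)]
230 [(-80, -33, 129), (-81, -25, 130), (7, -9, -32), (11, -4, -40), (11, 0, -40), (12, 4, -41), (7, 8, -32)]
235 [(-88, -33, 129), (-88, -25, 130), (3, -9, -32), (11, -4, -45), (12, 0, -47), (11, 4, -46), (3, 8, -32)]
240 [(-96, -34, 131), (7, -12, -45), (7, -8, -45), (11, -4, -51), (11, 0, -51), (12, 3, -52), (7, 7, -45)]
245 [(7, -15, -49), (7, -12, -49), (11, -8, -56), (12, -4, -57), (11, 0, -56), (11, 3, -56), (7, 7, -49)]
```

```bash
cat > sc.py <<'E'
from h import *
from plant import env
s=env.read_state();im,d=env.get_image("scene");np.savez("s3.npz",im=im,d=d,**env.get_calibration("scene"))
P=cloud("s3");T=Ro.from_euler("xyz",[0,0,np.radians(-24)]);Q=T.inv().apply((P-[.4227,.2475,0]).reshape(-1,3))*1000;Q=Q.reshape(P.shape)
print("eef",s["eef_pos"],"F",np.round(s["ft_force"],1))
# stand frame; window face at x=-15
def prof(y0,y1):
    for z in range(24,215,6):
        m=(abs(Q[...,2]-z)<3)&(Q[...,1]>y0)&(Q[...,1]<y1)&(abs(Q[...,0])<40)
        if m.sum(): print(z,m.sum(),"x",np.round(np.percentile(Q[m][:,0],[0,20,50,80]),1))
print("centre strip");prof(-4,4)
m=(abs(Q[...,0])<13)&(abs(Q[...,1])<13)&(Q[...,2]>118)&(Q[...,2]<230)
g=im[m].mean(1);print("dark/bright split z:",[(z,int(((abs(Q[m][:,2]-z)<3)).sum()),round(float(g[abs(Q[m][:,2]-z)<3].mean()),0)) for z in range(120,210,6) if (abs(Q[m][:,2]-z)<3).any()])
E
python3 sc.py
```

```text
eef [0.42179038 0.24699589 0.13029606] F [ 0.2 -0.6  0.4]
centre strip
24 15 x [-15.9 -15.2 -14.2 -13.8]
30 17 x [-15.5 -15.  -14.1 -13.8]
36 13 x [-15.8 -15.  -14.3 -13.9]
42 12 x [-15.9 -15.3 -14.8 -14.3]
48 20 x [-15.7 -15.3 -14.1 -12.9]
54 14 x [-14.7 -14.  -13.4 -13.1]
60 18 x [-14.3 -13.8 -13.  -12.4]
66 28 x [-15.2 -13.3 -10.5  -8.1]
72 15 x [-10.7  -8.8  -8.2  -7.5]
78 17 x [-10.5  -9.4  -8.   -7.3]
84 13 x [-10.4  -9.6  -8.4  -8.1]
90 13 x [-11.6 -10.7 -10.2  -9.9]
96 16 x [-12.4 -11.5 -10.8 -10.4]
102 9 x [-15.7 -14.6 -13.5 -12.5]
108 15 x [-15.1 -14.5 -14.2 -14. ]
114 26 x [-16.2 -15.2 -13.8 -12.3]
120 18 x [-14.2 -12.3 -11.1 -10.2]
126 23 x [-11.8  -9.9  -8.6  -8.2]
132 22 x [-10.8  -9.5  -8.8  -7.9]
138 16 x [-9.7 -9.2 -8.2 -8. ]
144 19 x [-9.6 -9.5 -8.4 -7.4]
150 17 x [-9.1 -8.8 -8.2 -7.7]
156 19 x [-9.7 -8.9 -7.9 -7. ]
162 22 x [-8.9 -7.9 -6.9 -6. ]
168 5 x [-12.5 -12.  -10.9  -8.7]
174 24 x [-14.3 -13.2 -12.2 -10.9]
180 15 x [-14.7 -14.2 -13.2 -12.5]
186 20 x [-15.  -14.1 -13.3 -12.5]
192 24 x [-15.  -13.6 -12.5 -11.2]
198 8 x [-14.4 -14.2 -13.4 -12.9]
210 11 x [-32.1 -31.3 -30.6 -30.3]
dark/bright split z: [(120, 46, 134.0), (126, 54, 150.0), (132, 55, 157.0), (138, 55, 158.0), (144, 55, 157.0), (150, 56, 157.0), (156, 58, 90.0), (162, 67, 85.0), (168, 30, 111.0), (174, 48, 90.0), (180, 35, 99.0), (186, 44, 100.0), (192, 53, 90.0), (198, 14, 93.0), (204, 10, 72.0)]
```

The post has moved down with the push: its top is at 0.163, so the foot is about 67 mm deep. The window spans z≈0.065–0.101, so the button should pop with the foot at about 89 mm, another 21–23 mm. Continuing in small steps.

```bash

for k in 1; do
python3 -m inch '[[0,0,0,0,0,0.1,0],[0,0,0,0,0,0.2,0]]' >/dev/null; python3 ck.py 8 &&
python3 -m inch '[[0,0,0,0,0,0.1,0],[0,0,0,0,0,0.2,0]]' >/dev/null && python3 ck.py 8 &&
python3 -m inch '[[0,0,0,0,0,0.1,0],[0,0,0,0,0,0.2,0]]' >/dev/null && python3 ck.py 8 &&
python3 -m inch '[[0,0,0,0,0,0.1,0],[0,0,0,0,0,0.2,0]]' >/dev/null && python3 ck.py 8 &&
python3 -m inch '[[0,0,0,0,0,0.1,0],[0,0,0,0,0,0.2,0]]' >/dev/null && python3 ck.py 8
done
python3 sc.py | tail -1
python3 - <<'E'
from h import *
im,Q=tipview("w10")
for v in range(200,236,4): print(v,[tuple(np.round(Q[v,u]).astype(int).tolist()) if np.isfinite(Q[v,u,0]) else None for u in (242,248,270,276)])
E
```

```text
z 0.1287 Fz 0.71
z 0.1266 Fz -0.01
z 0.1245 Fz 0.41
z 0.1225 Fz -0.06
z 0.1205 Fz 0.27
dark/bright split z: [(120, 41, 160.0), (126, 54, 156.0), (132, 52, 159.0), (138, 52, 158.0), (144, 59, 127.0), (150, 66, 65.0), (156, 36, 126.0), (162, 40, 92.0), (168, 45, 94.0), (174, 35, 103.0), (180, 48, 89.0), (186, 31, 91.0), (192, 7, 67.0), (198, 19, 58.0), (204, 7, 61.0)]
200 [(12, -15, 4), (12, -11, 3), (12, 5, 3), (11, 10, 5)]
204 [(9, -15, 3), (6, -11, 9), (10, 5, 0), (10, 9, 0)]
208 [(6, -15, 2), (10, -10, -8), (11, 5, -9), (10, 9, -7)]
212 [(2, -15, 5), (11, -10, -14), (10, 5, -14), (11, 9, -14)]
216 [(0, -15, 2), (11, -10, -20), (11, 4, -21), (11, 8, -20)]
220 [(-4, -15, 4), (10, -9, -26), (11, 4, -26), (11, 8, -26)]
224 [(-7, -15, 3), (10, -9, -31), (10, 4, -31), (11, 8, -31)]
228 [(-11, -16, 4), (8, -9, -32), (11, 4, -37), (9, 8, -33)]
232 [(-14, -16, 3), (5, -9, -32), (11, 4, -43), (6, 8, -33)]
```

```bash
cat > bt.py <<'E'
from h import *
from plant import env
s=env.read_state();im,d=env.get_image("scene");np.savez("s3.npz",im=im,d=d,**env.get_calibration("scene"))
P=cloud("s3");T=Ro.from_euler("xyz",[0,0,np.radians(-24)]);Q=(T.inv().apply((P-[.4227,.2475,0]).reshape(-1,3))*1000).reshape(P.shape)
b=[]
for z in range(66,102,4):
    m=(abs(Q[...,2]-z)<2)&(abs(Q[...,1])<3.5)&(abs(Q[...,0])<40);b.append(round(float(np.median(Q[m][:,0])),1))
print("eef z %.4f"%s["eef_pos"][2],"F",np.round(s["ft_force"],1),"tau",np.round(s["joint_torque"][1:3],1),"x at z66..98:",b)
E
python3 bt.py
python3 -m inch '[[0,0,0,0,0,0.1,0],[0,0,0,0,0,0.2,0]]' >/dev/null; python3 ck.py 8 &&
python3 -m inch '[[0,0,0,0,0,0.1,0],[0,0,0,0,0,0.2,0]]' >/dev/null && python3 ck.py 8 &&
python3 -m inch '[[0,0,0,0,0,0.1,0],[0,0,0,0,0,0.2,0]]' >/dev/null && python3 ck.py 8 &&
python3 -m inch '[[0,0,0,0,0,0.1,0],[0,0,0,0,0,0.2,0]]' >/dev/null && python3 ck.py 8 && python3 bt.py &&
python3 -m inch '[[0,0,0,0,0,0.05,0],[0,0,0,0,0,0.1,0]]' >/dev/null && python3 ck.py 8 && python3 bt.py &&
python3 -m inch '[[0,0,0,0,0,0.05,0],[0,0,0,0,0,0.1,0]]' >/dev/null && python3 ck.py 8 && python3 bt.py
```

```text
eef z 0.1203 F [-0.4  0.4  0.6] tau [-28.3 -27.9] x at z66..98: [-9.9, -8.8, -8.3, -9.0, -10.8, -10.1, -10.6, -10.2, -10.5]
z 0.1186 Fz 1.24
z 0.1165 Fz 0.51
z 0.1145 Fz 0.60
z 0.1125 Fz 0.96
eef z 0.1125 F [-0.4  0.4  1. ] tau [-28.2 -27.4] x at z66..98: [-11.2, -9.3, -10.7, -10.6, -10.6, -10.9, -10.5, -10.3, -10.7]
z 0.1116 Fz 0.32
eef z 0.1116 F [-0.7  0.6  0.3] tau [-28.2 -27.4] x at z66..98: [-12.7, -9.9, -10.9, -10.4, -10.5, -9.9, -11.2, -10.6, -11.5]
z 0.1106 Fz 0.88
eef z 0.1106 F [0.5 1.  0.9] tau [-28.3 -27.3] x at z66..98: [-11.9, -10.4, -10.7, -10.3, -11.1, -10.6, -10.3, -10.2, -10.2]
```

The button is visible moving down inside the window (x≈-10.5, still in). Continuing 1 mm at a time.

```bash

cat >> bt.py <<'E'
import sys;sys.exit(int(np.median(b)<-12.2 or s["ft_force"][2]>8))
E
python3 -m inch '[[0,0,0,0,0,0.05,0],[0,0,0,0,0,0.1,0]]' >/dev/null && python3 bt.py &&
python3 -m inch '[[0,0,0,0,0,0.05,0],[0,0,0,0,0,0.1,0]]' >/dev/null && python3 bt.py &&
python3 -m inch '[[0,0,0,0,0,0.05,0],[0,0,0,0,0,0.1,0]]' >/dev/null && python3 bt.py &&
python3 -m inch '[[0,0,0,0,0,0.05,0],[0,0,0,0,0,0.1,0]]' >/dev/null && python3 bt.py &&
python3 -m inch '[[0,0,0,0,0,0.05,0],[0,0,0,0,0,0.1,0]]' >/dev/null && python3 bt.py
```

```text
eef z 0.1095 F [-0.8 -1.3  0.5] tau [-28.6 -27.5] x at z66..98: [-13.6, -13.3, -14.1, -13.8, -13.6, -13.1, -13.2, -12.7, -12.9]
```

The button popped out: it jumped from -10.5 to -13.5, and a free button should sit at -14. Retreating straight up and verifying.

```bash
python3 -m inch '[[0,0,0,0,0,-0.3,0],[0,0,0,0,0,-1,0],[0,0,0,0,0,-2.5,0],[0,0,0,0,0,-4.5,0],[0,0,0,0,0,-7,0],[0,0,0,0,0,-9,0],[0,0,0,0,0,-10,0],[0,0,0,0,0,-10,0]]'
python3 bt.py; python3 sc.py|tail -1; python3 - <<'E'
from h import *
cv2.imwrite("pics/fin.png",cv2.resize(load("s3")[0][150:330,190:370],None,fx=3.2,fy=3.2,interpolation=cv2.INTER_CUBIC))
E
```

```text
t: 17.23
eef_pos: [0.4242, 0.248, 0.2133]
ee_rot: [3.137, -0.005, 1.151]
ft_force: [0.3, 0.4, -0.7]
opening: 0.002
finger_force: 0.0
eef z 0.2133 F [ 0.3  0.4 -0.7] tau [-26.3 -29.7] x at z66..98: [-13.4, -13.1, -13.6, -13.7, -13.1, -13.3, -12.9, -13.6, -13.4]
dark/bright split z: [(120, 47, 162.0), (126, 50, 153.0), (132, 53, 118.0), (138, 144, 67.0), (144, 3, 58.0)]
```

View pics/fin.png

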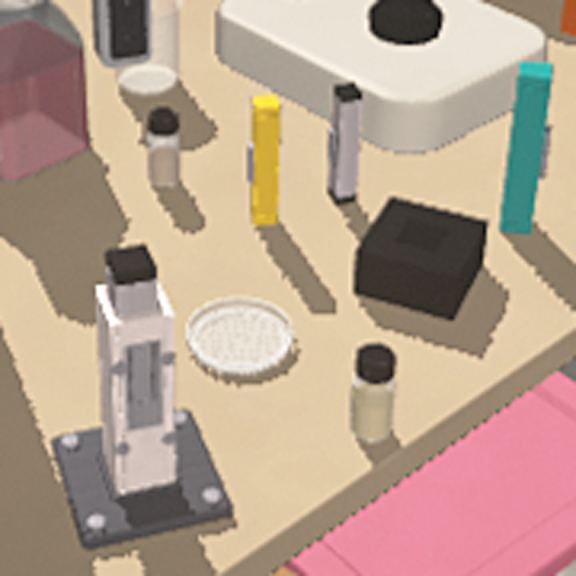

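The picture shows the post seated in the tube (cap at (130,265)) and its button filling the window at (145,372). The block is empty and the glassware is where it was. Handing in.

```bash
python3 -c "
from plant import env
print(env.job_done())"
```

```text
the job is handed in; nothing more can be done
None
```

The post is seated in the stand with its button out through the window, the gripper clear and the glassware undisturbed; the job was handed in at about 17 s (no verdict was returned).

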